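# Test squeeze of a glued heel block in the pedal press

## Robot

A 6-joint arm with a two-finger parallel gripper is mounted at the origin on the work surface. World frame = base frame: x ahead of the robot, y to its left, z up, the work surface at z = 0. Lengths are in m, angles in rad, forces in N, time in s.
With the tool pointing down it reaches from about 0.35 to 0.775 m from the base axis. Payload 5.5 kg.
Tool frame: the origin (TCP) lies between the finger pads; the fingertips stand 8 mm ahead of it and the grasp point (between the pads) lies 11 mm behind it; z points along the fingers, y is the line along which they close (so a half turn about z gives the same grasp; the last joint's range is limited). The gripper opens to 85 mm and grips with 20 to 120 N. Pads are 22 mm wide; open, the fingers measure 114 mm over their backs; the gripper's body (76 mm by 85 mm) begins 54 mm behind the grasp point. The pads swing forward as they close: fully open they stand 13 mm farther back than shut.
Start: joints at [-1.472, 0.313, 0.046, 1.304, 0, 1.431], TCP at [0.136, -0.559, 0.212] pointing down, gripper open.
Joint ranges: [-2.76, 2.76], [-0.86, 1.69], [-1.03, 1.26], [-2.2, 2.34], [-1.47, 1.5], [-3.14, 3.14]. Speed limits (rad/s): [2.57, 2.57, 3.14, 3.14, 3.14, 3.14].

## Interface

Orientations are given as a unit quaternion [w, x, y, z].
In Python, from workcell import status, vision, job gives the robot as it stands. The module is installed in compiled form; this text tells all that it offers.
- The arm moves only by the tool apply_moves, never from a script. Its argument "moves" is one flat list of numbers, 6 for each row, row after row: the shift along the world's x, y, z in units of 25 mm (1.0 is 25 mm), then the turn, a rotation vector about the world's x, y, z in rad. In form: [x, y, z, rx, ry, rz, x, y, z, rx, ry, rz, ...]. A call has 1 to 20 rows; each row is the pose to reach, as a shift and turn from the pose commanded when the call began; what a row does not reach only later rows make up. A row lasts 1/12 s, in which the tool goes at most 41.7 mm and 7.16 degrees, less where a joint would pass 70% of its speed; a pose out of reach is approached as far as the arm can. A call with a gripper value outside its range is refused whole. "claw" is the opening in per cent of the stroke, from 0 (shut) to 100 (fully open), set as the call begins (left out, the last holds). The fingers move at their own pace and stop on an object; "newtons" is the grip in N (left out, the last holds). Time passes only in rows, so rows that repeat a pose let the fingers close. It gives the time, the measured TCP pose, the force, the opening and the grip force at its end, in the units of the state.
- status.get_state(): the state, without advancing time (a new reading comes with each control period).
- vision.read_camera(name): name is "scene" or "side" or "wrist"; returns a dict with "image" (420x560x3 uint8, blue, green, red), "camera_matrix" (3x3 intrinsics, pixels), "camera_from_world" (4x4, takes a point from world to camera coordinates). Camera axes: x right, y down, z forward; pixel columns grow to the right and rows downward; lengths in m; the calibration is good to about 2 mm. The wrist camera is an equidistant fisheye: a pixel r from the principal point sees the ray r / f radians off the axis. A picture is of the moment at which its call begins. There is no depth.
- job.hand_in(): hands the job in; it is judged then, once.
The state is a dict: "clock": time; "joint_pos": joint angles; "qvel": joint speeds; "tau": joint torques, N m; "tcp_pos": TCP position; "orientation": TCP orientation; "wrist_force": force on the tool from outside, world axes, zero at the start; "ft_torque": the same for the moment, N m; "finger_gap": finger opening in m; "grip_force": force on a finger pad.
Only numpy, scipy, OpenCV 4.12 (cv2) and the standard library are available. Lean on these libraries where they do the work, as an engineer would, in place of code of your own. Each camera call takes 0.05 s, during which the arm holds its last target. There are 200 camera calls.

## Task

The glued heel block lies in the nest of the bench press. Swing the hold-down clamp over centre so that it rests on the block, then press the spring pedal down until the ram comes up firm against the block and keep that firm pressure on for two seconds without crushing the glue joint. Let the pedal come all the way up, then swing the clamp back to its open rest; the block stays in its nest and the other things on the bench stay where they are.

Things in the scene. Friction and masses are not known exactly. Their poses are not given: they have to be found in the camera images.
- press: Fixed bench press: base plate 120 (x) x 260 (y) x 20 mm with a nest of 14 mm high fences. Origin on the underside, below the nest's centre; x runs away from the pedal, y towards the clamp. A column at y = -105 mm carries an overhang (z 140 to 170, y -123 to -8, x -25 to 25 mm) that guides the ram, whose rod reaches z = 197 mm.
- treadle_pad (a point): Point on the rubber-covered top face of the spring pedal, mid-width, 100 mm from its hinge: the place to press. The pedal is a steel plate 135 mm long and 90 mm wide, hinged along y at (-58, 0, 34) mm in the press frame; its free end rises towards -x at 0.45 rad.
- treadle (a joint): Pedal angle: 0 = up at rest, grows as pressed (0.45 = level). Its stop is where the ram's foot meets the block; the foot's screw differs each time, so it lies anywhere from 0.2 to 0.4 rad (20 to 40 mm at the pad) and must be felt: the spring alone takes 2 to 7 N at the pad, at the stop the force climbs 3 to 4 N per mm. A firm press is 14 to 30 N on the pad; over 50 N crushes.
- ram: Vertical steel ram, pulled down by the pedal 55 mm per rad, with a round rubber-cushioned foot 36 mm across at the end of an adjusting screw; it comes down on the block at (0, -25) mm in the press frame. Origin on the rod's axis, 120 mm over the press's underside with the pedal up.
- clamp (a joint): Clamp angle: 0 = open rest, 1.6 = resting on the block. The clamp is a rigid L, arm and handle at right angles. Open, the arm stands upright and the handle lies level to +y; on the block, the arm lies level to -y and the handle stands upright. Push the upright bar sideways from inside the L; past centre (about 0.8) it falls to the other side by its own weight.
- clamp_hinge (a point): Point on the clamp's hinge axis (which runs along the press's x), at (0, 95, 88) mm in the press frame, between bracket cheeks 46 mm wide over all and 100 mm high.
- clamp_arm_tip (a point): End of the clamp's arm (16 mm wide, 14 mm thick), 80 mm from the hinge.
- clamp_handle_tip (a point): End of the clamp's handle (wooden grip 22 mm across), 105 mm from the hinge.
- heel_block: Dark laminated heel block 60 (x) x 110 (y) x 50 mm in the nest, top 70 mm over the press's underside; origin in the centre of its underside.
- sanding_block: Bystander: cork sanding block 110 x 65 x 35 mm, origin under its centre.
- scraper: Bystander: blued steel cabinet scraper 60 x 130 x 4 mm lying flat, origin under its centre.
- rosette: Bystander: soundhole rosette, flat dark wooden ring 110 mm across, 6 mm thick, origin under its centre.
- pin_pot: Bystander: squat terracotta pot of brass pins, 90 mm across, 76 mm high with the pins, origin under its centre.
Not all that is in view belongs to the job. Leave any purple look-alike of the heel_block alone.

How it is judged:
By the outcome, as a careful person would: the job done as asked, in the order asked, and still so for the second after the job is handed in, with the robot touching nothing.
It also fails if it takes over 56 s, if anything falls off the work surface, if the arm or the gripper's body presses on something with over 40 N, if the wrist force passes 120 N, or if a joint passes its speed limit or range.

## Working session

There is one attempt and no reset: what is moved stays moved. The work goes in short steps, Python scripts to look and compute and a tool call to move; the robot and the scene stay as the last step left them, time stands still between calls to the robot, and variables do not carry over. Pictures are saved under pics/ and viewed, at most 10 in all, crops included, and the job is handed in when it is done.

Besides the shell and the picture viewer there is one more tool, called after "Request:" by a JSON object that holds its "fn" and its "kwargs", one argument or row to a line. apply_moves: Moves the arm, as the interface text tells. Its arguments: {"type":"object","properties":{"moves":{"type":"array","items":{"type":"number"}},"claw":{"type":"number"},"newtons":{"type":"number"}},"required":["moves"]}

```bash
mkdir -p pics
cat > h.py <<'E'
import numpy as np, cv2
from workcell import status, vision, job
def ray(c,u,v):
    K=c["camera_matrix"];T=np.array(c["camera_from_world"]);d=np.linalg.solve(np.array(K),[u,v,1.])
    return -T[:3,:3].T@T[:3,3], T[:3,:3].T@d
def onz(c,u,v,z):
    o,d=ray(c,u,v);return o+d*(z-o[2])/d[2]
def proj(c,p):
    T=np.array(c["camera_from_world"]);q=np.array(c["camera_matrix"])@(T[:3,:3]@np.array(p)+T[:3,3]);return q[:2]/q[2]
E
python3 - <<'E'
from h import *
import pickle
d={}
for n in("scene","side"):
    c=vision.read_camera(n);d[n]=c;cv2.imwrite(f"pics/{n}0.png",c["image"]);print(n,ray(c,280,210))
pickle.dump(d,open("c0.pkl","wb"));print(status.get_state())
E
```

```text
scene (array([1.26212329, 0.23714629, 0.58370164]), array([-0.75208718, -0.33800513, -0.56592905]))
side (array([ 0.42354055, -1.00552686,  0.76679286]), array([ 0.17048338,  0.812429  , -0.55786279]))
{'clock': 0.1, 'joint_pos': array([-1.47160891e+00,  3.13918111e-01,  4.51092608e-02,  1.30356835e+00,
       -4.81145128e-06,  1.43125507e+00]), 'qvel': array([-0.00028498, -0.00135638,  0.00100075,  0.00098088, -0.00056592,
        0.00034075]), 'tau': array([ 2.23666131e-03, -4.81726170e+01,  2.99243420e+01,  1.26967742e-02,
       -1.37607235e-04,  9.57955081e-06]), 'tcp_pos': array([ 0.13594437, -0.5582208 ,  0.21070895]), 'orientation': array([-7.90322646e-04,  9.92884222e-01,  1.19081056e-01,  1.35422271e-05]), 'wrist_force': array([ 0.86362   ,  1.06330359, -0.03469508]), 'ft_torque': array([ 0.04399412, -0.01934682, -0.00932187]), 'grip_force': 0.0, 'finger_gap': 0.08535221066470089}
```

View pics/scene0.png

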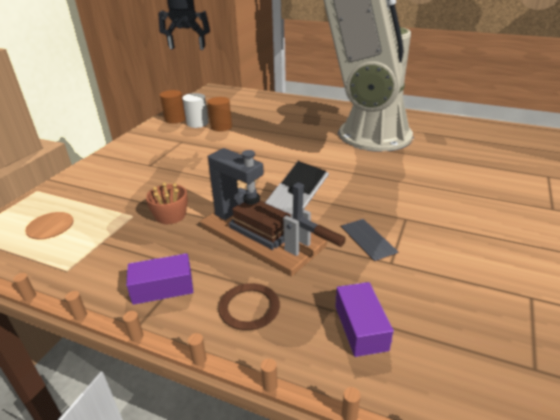

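View pics/side0.png

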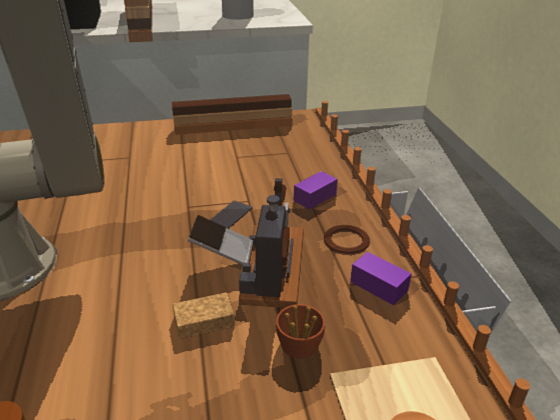

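The scene view shows the press at about (265,215), its clamp to the right at (300,215) and its pedal behind at (300,185). The side view shows it at (270,250), with the pedal to the left at (222,240). I'll zoom in for corner points.

Run:
```python
from h import *
import pickle
d=pickle.load(open("c0.pkl","rb"))
a=d["scene"]["image"][140:280,190:350];b=d["side"]["image"][170:310,180:320]
f=lambda i:cv2.resize(i,None,fx=4 if 0 else 4,fy=4,interpolation=cv2.INTER_CUBIC)
cv2.imwrite("pics/a.png",cv2.convertScaleAbs(f(a),alpha=1.5,beta=20));cv2.imwrite("pics/b.png",cv2.convertScaleAbs(f(b),alpha=1.5,beta=20))
```

```text
(no output)
```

View pics/a.png

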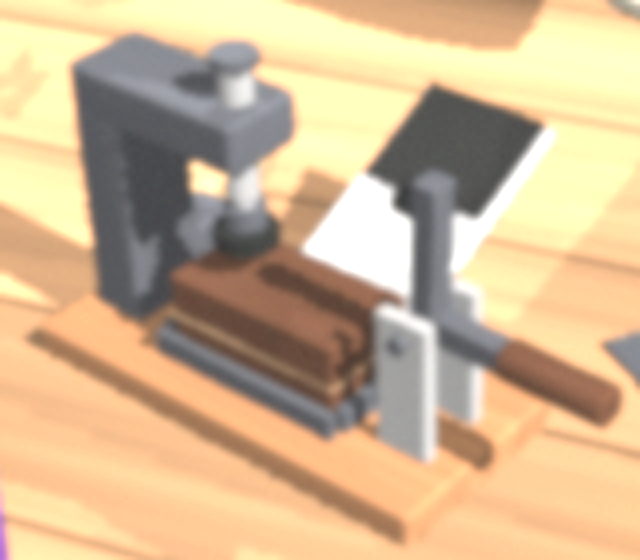

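View pics/b.png

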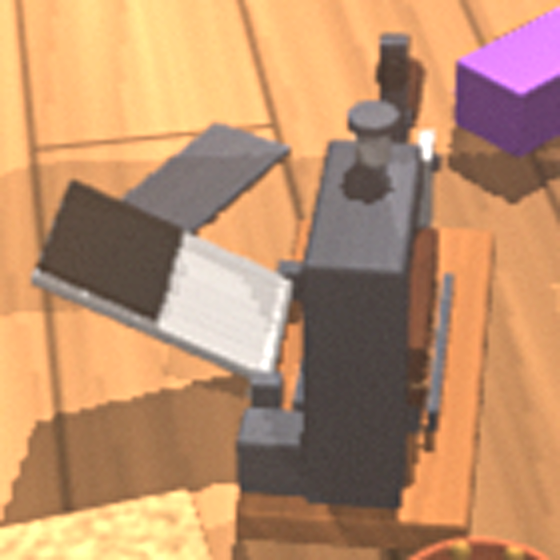

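Scene crop: the plate's top corners are at (30,333), (405,528) and (545,405), and the ram top is at (235,50). Side crop: the corners are at (238,512), (470,525) and (493,230), and the ram top is at (375,112).

Run:
```python
from h import *
import pickle
d=pickle.load(open("c0.pkl","rb"))
S=lambda u,v:(190+u/4,140+v/4)
B=lambda u,v:(180+u/4,170+v/4)
M=[]
for n,F,u,v,x,y,z in [("scene",S,30,333,60,-130,20),("scene",S,405,528,60,130,20),("scene",S,545,405,-60,130,20),("scene",S,235,50,0,-25,197),
 ("side",B,238,512,-60,-130,20),("side",B,470,525,60,-130,20),("side",B,493,230,60,130,20),("side",B,375,112,0,-25,197)]:
    p=onz(d[n],*F(u,v),z/1000);M.append((x/1000,y/1000,*p[:2]));print(n,x,y,p.round(4))
M=np.array(M)
a,b=M[:,:2]-M[:,:2].mean(0),M[:,2:]-M[:,2:].mean(0)
th=np.arctan2((a[:,0]*b[:,1]-a[:,1]*b[:,0]).sum(),(a*b).sum())
R=np.array([[np.cos(th),-np.sin(th)],[np.sin(th),np.cos(th)]])
t=M[:,2:].mean(0)-R@M[:,:2].mean(0)
print(th,t,(M[:,2:]-M[:,:2]@R.T-t).round(4))
W=lambda x,y,z:np.r_[R@[x/1000,y/1000]+t,z/1000]
for k,p in dict(pad=(-58-100*np.cos(.45),0,34+100*np.sin(.45)),padtip=(-58-135*np.cos(.45),0,34+135*np.sin(.45)),hinge=(0,95,88),arm=(0,95,168),handle=(0,200,88)).items(): print(k,W(*p).round(4),[proj(d[n],W(*p)).round(1) for n in d], np.hypot(*W(*p)[:2]))
# bystanders rough colour: pot/cork/rosette not needed
```

```text
scene 60 -130 [ 0.6255 -0.2483  0.02  ]
scene 60 130 [0.6953 0.0017 0.02  ]
scene -60 130 [0.583 0.034 0.02 ]
scene 0 -25 [ 0.5893 -0.1278  0.197 ]
side -60 -130 [ 0.5074 -0.2178  0.02  ]
side 60 -130 [ 0.6214 -0.2484  0.02  ]
side 60 130 [ 0.6923 -0.0027  0.02  ]
side 0 -25 [ 0.5938 -0.131   0.197 ]
-0.28294270833897633 [ 0.60084308 -0.10733089] [[ 0.0033  0.0006]
 [ 0.0005  0.001 ]
 [ 0.0035 -0.0002]
 [-0.0045  0.0036]
 [ 0.0005 -0.0024]
 [-0.0008  0.0005]
 [-0.0025 -0.0034]
 [-0.      0.0003]]
pad [ 0.4587 -0.066   0.0775] [array([302.4, 179.5]), array([207.4, 234. ])] 0.4634088646915965
padtip [ 0.4284 -0.0572  0.0927] [array([310.7, 168.2]), array([192.8, 227.6])] 0.43222410553236373
hinge [ 0.6274 -0.0161  0.088 ] [array([295.5, 221.1]), array([278.4, 209.9])] 0.6275721902548443
arm [ 0.6274 -0.0161  0.168 ] [array([295.3, 185.6]), array([278.8, 180.2])] 0.6275721902548443
handle [0.6567 0.0847 0.088 ] [array([341.5, 241.9]), array([282.1, 186.5])] 0.6621215980454817
```

Request:
{"fn": "apply_moves", "kwargs": {
  "moves": [0,0,3.2,0,0,0.1,0,0,3.2,0,0,0.2,20.1,23.1,3.2,0,0,1.05,20.1,23.1,3.2,0,0,1.05,20.1,23.1,3.2,0,0,1.05,20.1,23.1,3.2,0,0,1.05,20.1,23.1,3.2,0,0,1.05,20.1,23.1,3.2,0,0,1.05,20.1,23.1,3.2,0,0,1.05,20.1,23.1,3.2,0,0,1.05,20.1,23.1,3.2,0,0,1.05,20.1,23.1,3.2,0,0,1.05,20.1,23.1,3.2,0,0,1.05,20.1,23.1,3.2,0,0,1.05,20.1,23.1,3.2,0,0,1.05,20.1,23.1,3.2,0,0,1.05,20.1,23.1,3.2,0,0,1.05,20.1,23.1,3.2,0,0,1.05,20.1,23.1,3.2,0,0,1.05,20.1,23.1,3.2,0,0,1.05],
  "claw": 0,
  "newtons": 40
}}

```text
clock: 1.77
tcp_pos: [0.6291, 0.0091, 0.2911]
orientation: [-0.0, 0.799, 0.601, -0.0]
wrist_force: [1.3, -1.1, 0.5]
finger_gap: 0.0004
grip_force: 0.0
```

Request:
{"fn": "apply_moves", "kwargs": {
  "moves": [0,0,0,0,0,0,0,0,0,0,0,0,0,0,0,0,0,0]
}}

```text
clock: 2.02
tcp_pos: [0.6279, 0.0072, 0.2906]
orientation: [-0.001, 0.799, 0.601, -0.001]
wrist_force: [-0.3, 0.0, 0.1]
finger_gap: -0.0002
grip_force: 0.0
```

Run:
```python
from h import *
s=status.get_state();print(s["tcp_pos"],s["joint_pos"],s["orientation"])
c=vision.read_camera("wrist");im=c["image"]
K=np.array(c["camera_matrix"]);T=np.array(c["camera_from_world"])
def pf(p):
    q=T[:3,:3]@np.array(p)+T[:3,3];th=np.arctan2(np.hypot(q[0],q[1]),q[2]);e=q[:2]/np.hypot(q[0],q[1]);return np.array([K[0,2]+K[0,0]*th*e[0],K[1,2]+K[1,1]*th*e[1]])
for p in [(.6274,-.0161,.168),(.6567,.0847,.088),(.4587,-.066,.0775)]:
    q=pf(p);print(q);
    cv2.drawMarker(im,tuple(int(x) for x in q),(0,255,0),0,12,1)
cv2.imwrite("pics/w1.png",im)
```

```text
[0.6278784  0.00724651 0.29060044] [-1.16009720e-01  4.23152225e-01  3.97630222e-01  1.54718864e+00
 -3.92118628e-04  1.73594180e+00] [-5.17982428e-04  7.99207135e-01  6.01054906e-01 -8.28420661e-04]
[277.17848046 219.41361188]
[276.36913069 105.22075012]
[164.91644255 262.65543997]
```

View pics/w1.png

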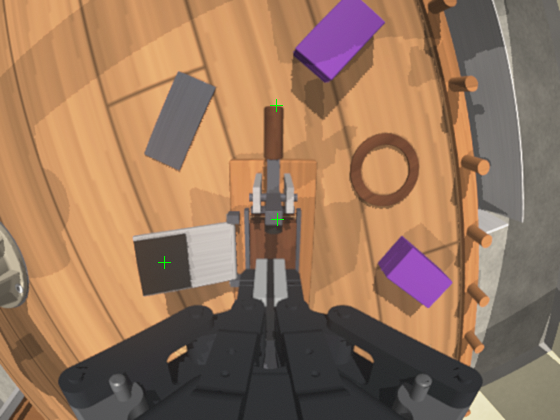

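The wrist view confirms the press pose: the projected handle tip (276,105), arm tip (277,219) and pad (165,263) all land within a few pixels. Next I go down beside the arm, inside the L.

Request:
{"fn": "apply_moves", "kwargs": {
  "moves": [0.4,0.5,0,0,0,0,0.4,0.5,-1.5,0,0,0,0.4,0.5,-3.0,0,0,0,0.4,0.5,-4.5,0,0,0,0.4,0.5,-5.5,0,0,0,0.4,0.5,-6.2,0,0,0,0.4,0.5,-6.2,0,0,0,0.4,0.5,-6.2,0,0,0]
}}

```text
clock: 2.73
tcp_pos: [0.637, 0.0182, 0.1366]
orientation: [-0.0, 0.8, 0.6, -0.001]
wrist_force: [0.9, 0.8, 0.3]
finger_gap: 0.0003
grip_force: 0.0
```

Request:
{"fn": "apply_moves", "kwargs": {
  "moves": [-0.08,-0.27,0,0,0,0,-0.14,-0.48,0,0,0,0,-0.2,-0.69,0,0,0,0,-0.25,-0.86,0,0,0,0,-0.3,-1.03,0,0,0,0,-0.35,-1.2,0,0,0,0,-0.4,-1.38,0,0,0,0,-0.45,-1.55,0,0,0,0,-0.5,-1.72,0,0,0,0,-0.55,-1.9,0,0,0,0,-0.6,-2.06,0,0,0,0,-0.65,-2.24,0,0,0,0,-0.7,-2.4,0,0,0,0,-0.75,-2.58,0,0,0,0,-0.8,-2.75,0,0,0,0,-0.84,-2.88,0,0,0,0,-0.84,-2.88,0,0,0,0,-0.84,-2.88,0,0,0,0,-0.84,-2.88,0,0,0,0]
}}

```text
clock: 4.32
tcp_pos: [0.6173, -0.0528, 0.1368]
orientation: [0.0, 0.8, 0.601, -0.0]
wrist_force: [-1.0, -1.4, 1.1]
finger_gap: 0.0002
grip_force: 1.0
```

Run:
```python
from h import *
c=vision.read_camera("scene");a=c["image"][100:290,180:370]
cv2.imwrite("pics/s2.png",cv2.convertScaleAbs(cv2.resize(a,None,fx=3,fy=3,interpolation=cv2.INTER_CUBIC),alpha=1.4,beta=15))
```

```text
(no output)
```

View pics/s2.png

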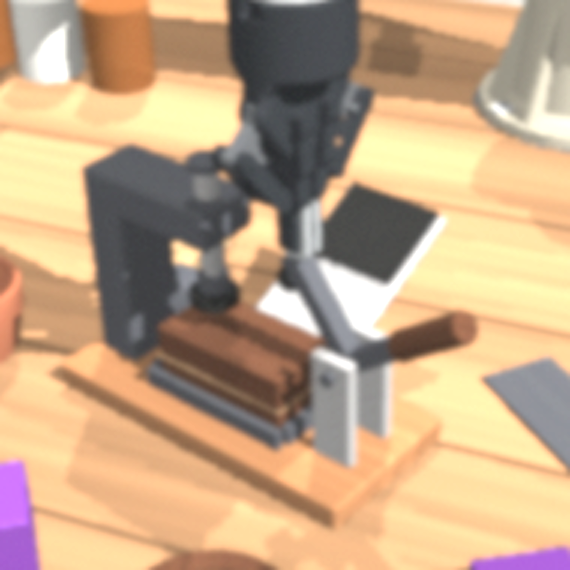

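The clamp arm is at about 45° with its tip at the fingers, (300,265) in the crop, and has not clearly passed centre. I'll push a little further.

Request:
{"fn": "apply_moves", "kwargs": {
  "moves": [-0.04,-0.15,0,0,0,0,-0.08,-0.3,0,0,0,0,-0.1,-0.35,0,0,0,0,-0.1,-0.35,0,0,0,0,-0.1,-0.35,0,0,0,0,-0.1,-0.35,0,0,0,0,-0.1,-0.35,0,0,0,0]
}}

```text
clock: 4.95
tcp_pos: [0.6148, -0.0612, 0.1366]
orientation: [0.0, 0.799, 0.601, -0.0]
wrist_force: [-0.6, -0.2, 0.2]
finger_gap: 0.0
grip_force: 0.4
```

Run:
```python
from h import *
c=vision.read_camera("scene");a=c["image"][100:290,180:370]
cv2.imwrite("pics/s3.png",cv2.convertScaleAbs(cv2.resize(a,None,fx=3,fy=3,interpolation=cv2.INTER_CUBIC),alpha=1.4,beta=15))
```

```text
(no output)
```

View pics/s3.png

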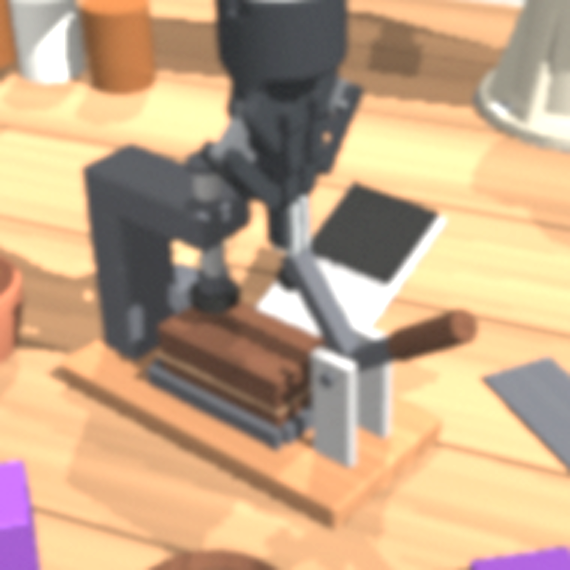

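Run:
```python
from h import *
c=vision.read_camera("scene")
t=np.array([.6008,-.1073]);th=-.283;R=np.array([[np.cos(th),-np.sin(th)],[np.sin(th),np.cos(th)]])
W=lambda x,y,z:np.r_[R@[x/1000,y/1000]+t,z/1000]
P=lambda p:((proj(c,p)-[180,100])*3).round(0)
s=status.get_state();p=s["tcp_pos"];print("tip",P(p-[0,0,.008]),"press frame",R.T@(p[:2]-t)*1000)
for a in np.arange(0.3,1.2,.1):
    print(a.round(1),"arm",P(W(0,95-80*np.sin(a),88+80*np.cos(a))),"handle",P(W(0,95+105*np.cos(a),88+105*np.sin(a))))
```

```text
tip [288. 287.] press frame [ 0.60856271 48.24542145]
0.3 arm [316. 250.] handle [481. 381.]
0.4 arm [306. 250.] handle [477. 366.]
0.5 arm [298. 251.] handle [471. 350.]
0.6 arm [290. 253.] handle [464. 334.]
0.7 arm [282. 257.] handle [455. 318.]
0.8 arm [275. 261.] handle [445. 303.]
0.9 arm [269. 266.] handle [435. 289.]
1.0 arm [264. 273.] handle [423. 275.]
1.1 arm [260. 280.] handle [410. 263.]
```

Run:
```python
from h import *
w=vision.read_camera("wrist")["image"][130:330,180:380]
c=vision.read_camera("side");q=proj(c,status.get_state()["tcp_pos"]).astype(int);print(q)
s=c["image"][q[1]-50:q[1]+50,q[0]-50:q[0]+50]
c=vision.read_camera("scene");q=proj(c,status.get_state()["tcp_pos"]).astype(int);print(q)
s2=c["image"][q[1]-50:q[1]+50,q[0]-50:q[0]+50]
r=lambda i,n:cv2.resize(i,(n,n),interpolation=cv2.INTER_CUBIC)
o=np.hstack([r(w,500),np.vstack([r(s,300),r(s2,300)])[:600][50:550]]) if 0 else None
R=np.vstack([r(s,300),r(s2,300)]);L=np.vstack([r(w,500),np.zeros((100,500,3),np.uint8)])
cv2.imwrite("pics/m.png",cv2.convertScaleAbs(np.hstack([L,R]),alpha=1.5,beta=20))
```

```text
[277 203]
[275 192]
```

View pics/m.png

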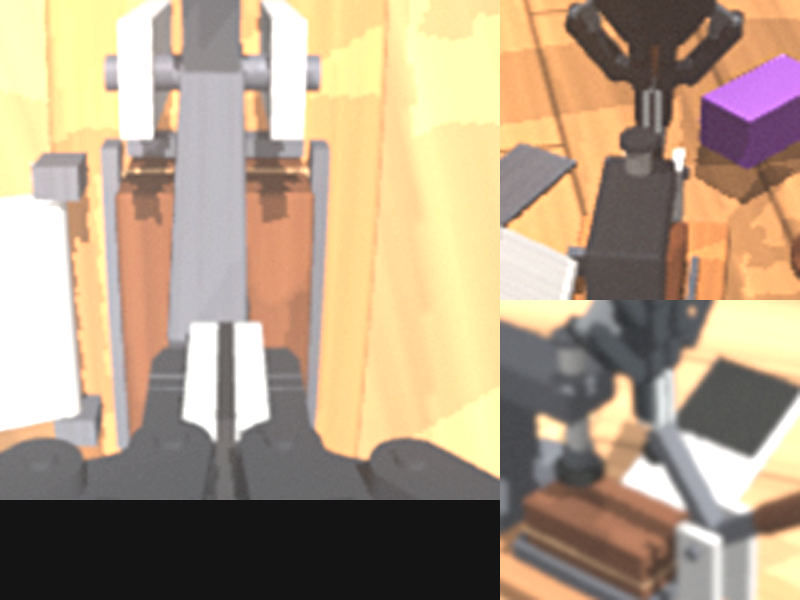

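The wrist crop shows the pads' tips at full-image (270,258), with the arm running underneath. I'll check the true fingertip position with the calibrated wrist ray.

Run:
```python
from h import *
c=vision.read_camera("wrist");K=np.array(c["camera_matrix"]);T=np.array(c["camera_from_world"])
def pf(p):
    q=T[:3,:3]@np.array(p)+T[:3,3];r=np.hypot(q[0],q[1]);th=np.arctan2(r,q[2]);return (K[:2,2]+K[0,0]*th*q[:2]/r).round(1)
s=status.get_state();p=s["tcp_pos"]
yv=np.array([.279,.960,0])
t=np.array([.6008,-.1073]);R=np.array([[.960,.279],[-.279,.960]])
print("cam",-T[:3,:3].T@T[:3,3]-p,"tcp",p)
for dz in(-.03,-.008,0,.011,.03):
  print(dz,[tuple(pf(p+[0,0,dz]+k*yv)) for k in(-.011,0,.011)])
W=lambda y,z:np.r_[R@[0,y/1000]+t,z/1000]
for a in(.5,.6,.7,.8,.9,1.): print(a,"armtip",pf(W(95-80*np.sin(a)+7*np.cos(a),88+80*np.cos(a)+7*np.sin(a))),"handle",pf(W(95+105*np.cos(a),88+105*np.sin(a))))
```

```text
cam [0.02133562 0.07632446 0.16298275] tcp [ 0.61484315 -0.06115273  0.13656876]
-0.03 [(np.float64(270.8), np.float64(250.4)), (np.float64(270.9), np.float64(234.8)), (np.float64(270.9), np.float64(218.7))]
-0.008 [(np.float64(270.9), np.float64(266.1)), (np.float64(271.0), np.float64(249.3)), (np.float64(271.0), np.float64(231.6))]
0 [(np.float64(271.0), np.float64(272.6)), (np.float64(271.0), np.float64(255.3)), (np.float64(271.1), np.float64(237.1))]
0.011 [(np.float64(271.0), np.float64(282.4)), (np.float64(271.1), np.float64(264.4)), (np.float64(271.2), np.float64(245.4))]
0.03 [(np.float64(271.2), np.float64(302.0)), (np.float64(271.3), np.float64(282.9)), (np.float64(271.3), np.float64(262.3))]
0.5 armtip [270.  250.7] handle [270.4  -7. ]
0.6 armtip [270.  260.9] handle [270.4  -2.9]
0.7 armtip [270. 269.] handle [270.4   3.9]
0.8 armtip [269.9 275.1] handle [270.4  13.9]
0.9 armtip [269.9 279.3] handle [270.4  27.5]
1.0 armtip [269.9 281.8] handle [270.4  45. ]
```

Both views put the shut fingertips about 20 mm higher than assumed. They have passed over the arm's tip and are holding it down at about 0.63 rad. Pressing down and slightly to -y should take it past centre.

Request:
{"fn": "apply_moves", "kwargs": {
  "moves": [0,0,-0.1,0,0,0,0,0,-0.2,0,0,0,-0.02,-0.06,-0.3,0,0,0,-0.04,-0.14,-0.4,0,0,0,-0.06,-0.2,-0.5,0,0,0,-0.08,-0.26,-0.6,0,0,0,-0.08,-0.26,-0.6,0,0,0,-0.08,-0.26,-0.6,0,0,0,-0.08,-0.26,-0.6,0,0,0,-0.08,-0.26,-0.6,0,0,0]
}}

```text
clock: 6.08
tcp_pos: [0.6127, -0.0672, 0.1211]
orientation: [-0.0, 0.799, 0.601, -0.0]
wrist_force: [-0.7, -0.2, -0.1]
finger_gap: -0.0002
grip_force: 0.0
```

```bash
cat >> h.py <<'E'
def press_handle():
    "brown handle grip: centroid/extents of dark brown pixels near clamp in scene view, and score per angle along the predicted grip"
    c=vision.read_camera("scene");im=cv2.GaussianBlur(c["image"],(3,3),0).astype(float)
    t=np.array([.6008,-.1073]);R=np.array([[.960,.279],[-.279,.960]])
    out=[]
    for a in np.arange(0,1.65,.1):
        v=[]
        for r in np.linspace(50,100,11):
            q=proj(c,np.r_[R@[0,(95+r*np.cos(a))/1000]+t,(88+r*np.sin(a))/1000]);v.append(im[int(round(q[1])),int(round(q[0]))])
        out.append((round(a,1),int(np.mean(v)),int(np.std(np.mean(v,1)))))
    return out
E
python3 -c "
from h import *
print(press_handle());print(status.get_state()['tcp_pos'],status.get_state()['wrist_force'])"
```

```text
[(np.float64(0.0), 165, 1), (np.float64(0.1), 164, 7), (np.float64(0.2), 161, 9), (np.float64(0.3), 156, 10), (np.float64(0.4), 156, 6), (np.float64(0.5), 153, 4), (np.float64(0.6), 151, 3), (np.float64(0.7), 149, 2), (np.float64(0.8), 145, 9), (np.float64(0.9), 135, 9), (np.float64(1.0), 65, 22), (np.float64(1.1), 44, 9), (np.float64(1.2), 42, 5), (np.float64(1.3), 93, 47), (np.float64(1.4), 111, 66), (np.float64(1.5), 107, 66), (np.float64(1.6), 111, 66)]
[ 0.61271483 -0.06721795  0.12115754] [ 1.20592269  0.44841233 -0.36272776]
```

Request:
{"fn": "apply_moves", "kwargs": {
  "moves": [0,0,0.5,0,0,0,0,0,1.5,0,0,0,0,0,2.5,0,0,0,0,0,3.5,0,0,0,0,0,4,0,0,0,0,0,4,0,0,0]
}}

```text
clock: 6.63
tcp_pos: [0.6147, -0.0678, 0.2253]
orientation: [0.002, 0.799, 0.601, 0.002]
wrist_force: [0.4, 0.3, 0.6]
finger_gap: -0.0001
grip_force: 0.0
```

```bash
python3 -c "
from h import *
print([(float(a),m,s) for a,m,s in press_handle()])
c=vision.read_camera('scene');d=vision.read_camera('side')
a=c['image'][100:290,180:370];b=d['image'][150:310,180:340]
r=lambda i:cv2.resize(i,(400,400),interpolation=cv2.INTER_CUBIC)
cv2.imwrite('pics/n.png',cv2.convertScaleAbs(np.hstack([r(a),r(b)]),alpha=1.4,beta=15))"
```

```text
[(0.0, 165, 1), (0.1, 164, 7), (0.2, 161, 9), (0.3, 156, 11), (0.4, 156, 6), (0.5, 153, 4), (0.6, 151, 3), (0.7, 149, 2), (0.8, 145, 10), (0.9, 146, 8), (1.0, 148, 9), (1.1, 183, 4), (1.2, 125, 65), (1.3, 86, 39), (1.4, 59, 3), (1.5, 58, 2), (1.6, 46, 3)]
```

View pics/n.png

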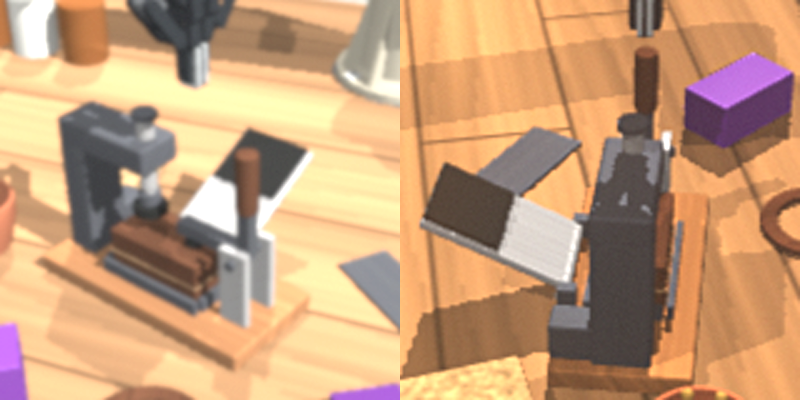

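The clamp rests on the block with its handle upright at (247,200) in the left crop. The fingertip is clear at (193,85) in the left crop and (645,33) in the right, so I can triangulate it.

```bash
python3 -c "
from h import *
c=vision.read_camera('scene');d=vision.read_camera('side')
p=status.get_state()['tcp_pos'];print(p,status.get_state()['wrist_force'])
for dz in(-.008,0,.01,.02,.03): print(dz,proj(c,p+[0,0,dz]),proj(d,p+[0,0,dz]))
o1,d1=ray(c,271.7,140.4);o2,d2=ray(d,278,163.2)
k=np.linalg.lstsq(np.c_[d1,-d2],o2-o1,rcond=None)[0];print(o1+k[0]*d1-p,o2+k[1]*d2-p)
"
```

```text
[ 0.61193561 -0.06736817  0.21968667] [0.0120937  0.96856358 0.21030402]
-0.008 [272.21729787 155.89997404] [276.57276447 175.2252205 ]
0 [272.06211344 151.97148477] [276.60638524 171.91577966]
0.01 [271.86561612 146.9971611 ] [276.64878861 167.74182763]
0.02 [271.66626554 141.95060712] [276.69161723 163.52601717]
0.03 [271.46399909 136.83023808] [276.73487751 159.26771544]
[0.00058714 0.00046254 0.02338282] [ 0.00251958 -0.00117788  0.02116183]
```

Shut, the fingertips are 22 mm behind the TCP. I'll move over the pedal and descend to just above it.

Request:
{"fn": "apply_moves", "kwargs": {
  "moves": [-1.5,0,0.3,0,0,0,-3,0,0.3,0,0,0,-4.5,-0.05,0.2,0,0,0,-5.74,-0.06,0,0,0,0,-5.74,-0.06,-1.5,0,0,0,-5.74,-0.06,-3,0,0,0,-5.74,-0.06,-4.2,0,0,0,-5.74,-0.06,-5.2,0,0,0,-5.74,-0.06,-5.8,0,0,0,-5.74,-0.06,-6.1,0,0,0,-5.74,-0.06,-6.1,0,0,0,-5.74,-0.06,-6.1,0,0,0,-5.74,-0.06,-6.1,0,0,0]
}}

```text
clock: 7.97
tcp_pos: [0.4701, -0.0694, 0.0699]
orientation: [0.001, 0.799, 0.601, 0.0]
wrist_force: [0.0, -0.4, 0.4]
finger_gap: 0.0001
grip_force: 0.0
```

Request:
{"fn": "apply_moves", "kwargs": {
  "moves": [0,0,-0.1,0,0,0,0,0,-0.2,0,0,0,0,0,-0.3,0,0,0,0,0,-0.4,0,0,0,0,0,-0.5,0,0,0,-0.04,0.01,-0.6,0,0,0,-0.08,0.02,-0.7,0,0,0,-0.12,0.04,-0.8,0,0,0,-0.16,0.05,-0.9,0,0,0,-0.2,0.06,-1,0,0,0,-0.2,0.06,-1,0,0,0,-0.2,0.06,-1,0,0,0]
}}

```text
clock: 8.97
tcp_pos: [0.4645, -0.0678, 0.044]
orientation: [0.0, 0.799, 0.601, 0.0]
wrist_force: [-0.4, 0.0, 3.8]
finger_gap: -0.0001
grip_force: 2.1
```

Request:
{"fn": "apply_moves", "kwargs": {
  "moves": [-0.02,0.01,-0.08,0,0,0,-0.05,0.01,-0.16,0,0,0,-0.07,0.02,-0.24,0,0,0,-0.07,0.02,-0.24,0,0,0]
}}

```text
clock: 9.3
tcp_pos: [0.4627, -0.0672, 0.0379]
orientation: [0.0, 0.799, 0.601, 0.0]
wrist_force: [-0.3, -0.1, 5.2]
finger_gap: 0.0
grip_force: 2.5
```

Request:
{"fn": "apply_moves", "kwargs": {
  "moves": [-0.01,0,-0.04,0,0,0,-0.02,0,-0.08,0,0,0,-0.03,0.01,-0.12,0,0,0,-0.03,0.01,-0.12,0,0,0]
}}

```text
clock: 9.63
tcp_pos: [0.4621, -0.0671, 0.0353]
orientation: [0.0, 0.799, 0.601, 0.0]
wrist_force: [-0.6, -0.6, 7.5]
finger_gap: -0.0001
grip_force: 3.8
```

Request:
{"fn": "apply_moves", "kwargs": {
  "moves": [-0.01,0,-0.04,0,0,0,-0.02,0,-0.08,0,0,0,-0.03,0.01,-0.12,0,0,0,-0.03,0.01,-0.12,0,0,0]
}}

```text
clock: 9.97
tcp_pos: [0.4618, -0.067, 0.0333]
orientation: [0.001, 0.799, 0.601, 0.0]
wrist_force: [-2.7, -0.4, 16.4]
finger_gap: -0.0004
grip_force: 8.0
```

The stop is found at about 22 mm of travel. I'll press slightly more and hold.

Request:
{"fn": "apply_moves", "kwargs": {
  "moves": [-0.01,0,-0.03,0,0,0,-0.01,0,-0.06,0,0,0,-0.01,0,-0.06,0,0,0]
}}

```text
clock: 10.22
tcp_pos: [0.4616, -0.0669, 0.0324]
orientation: [0.001, 0.799, 0.601, 0.001]
wrist_force: [-5.1, 1.4, 21.0]
finger_gap: 0.0001
grip_force: 10.1
```

Request:
{"fn": "apply_moves", "kwargs": {
  "moves": [0,0,0,0,0,0,0,0,0,0,0,0,0,0,0,0,0,0,0,0,0,0,0,0,0,0,0,0,0,0,0,0,0,0,0,0,0,0,0,0,0,0,0,0,0,0,0,0,0,0,0,0,0,0,0,0,0,0,0,0,0,0,0,0,0,0,0,0,0,0,0,0,0,0,0,0,0,0,0,0,0,0,0,0,0,0,0,0,0,0]
}}

```text
clock: 11.47
tcp_pos: [0.4617, -0.0669, 0.0325]
orientation: [0.001, 0.799, 0.601, 0.001]
wrist_force: [-4.0, 2.1, 19.8]
finger_gap: -0.0
grip_force: 9.8
```

Request:
{"fn": "apply_moves", "kwargs": {
  "moves": [0,0,0,0,0,0,0,0,0,0,0,0,0,0,0,0,0,0,0,0,0,0,0,0,0,0,0,0,0,0,0,0,0,0,0,0,0,0,0,0,0,0,0,0,0,0,0,0,0,0,0,0,0,0,0,0,0,0,0,0,0,0,0,0,0,0,0,0,0,0,0,0,0,0,0,0,0,0,0,0,0,0,0,0,0,0,0,0,0,0]
}}

```text
clock: 12.72
tcp_pos: [0.4616, -0.0669, 0.0325]
orientation: [0.001, 0.799, 0.601, 0.001]
wrist_force: [-4.0, 1.4, 19.8]
finger_gap: -0.0003
grip_force: 9.8
```

Held over 2 s at about 20 N. Now the pedal comes up slowly.

Request:
{"fn": "apply_moves", "kwargs": {
  "moves": [0.04,-0.01,0.12,0,0,0,0.08,-0.02,0.24,0,0,0,0.12,-0.03,0.36,0,0,0,0.16,-0.04,0.48,0,0,0,0.2,-0.06,0.6,0,0,0,0.25,-0.07,0.72,0,0,0,0.29,-0.08,0.84,0,0,0,0.33,-0.1,0.96,0,0,0,0.36,-0.1,1.08,0,0,0,0.38,-0.1,1.2,0,0,0,0.38,-0.1,1.4,0,0,0,0.38,-0.1,2.5,0,0,0,0.38,-0.1,4,0,0,0,0.38,-0.1,5.5,0,0,0,0.38,-0.1,7,0,0,0,0.38,-0.1,7.6,0,0,0,0.38,-0.1,7.6,0,0,0]
}}

```text
clock: 14.13
tcp_pos: [0.4723, -0.0697, 0.2249]
orientation: [0.003, 0.799, 0.601, 0.002]
wrist_force: [-0.3, -0.8, -0.1]
finger_gap: -0.0003
grip_force: 0.0
```

Request:
{"fn": "apply_moves", "kwargs": {
  "moves": [1.5,0.2,0,0,0,0,3,0.45,0,0,0,0,4.5,0.7,0,0,0,0,5.5,0.85,0,0,0,0,5.88,0.92,0,0,0,0,5.88,0.92,0,0,0,0,5.88,0.92,0,0,0,0,5.88,0.92,0,0,0,0]
}}

```text
clock: 14.8
tcp_pos: [0.6159, -0.046, 0.2194]
orientation: [-0.001, 0.799, 0.601, -0.001]
wrist_force: [-0.4, -0.4, 0.8]
finger_gap: 0.0
grip_force: 0.0
```

```bash
python3 -c "
from h import *
s=status.get_state();p=s['tcp_pos'];R=np.array([[.960,.279],[-.279,.960]])
print(p,R.T@(p[:2]-[.6008,-.1073]))
print([(float(a),m,s) for a,m,s in press_handle()][11:])"
```

```text
[ 0.61591038 -0.04604321  0.21944518] [-0.00258468  0.06302232]
[(1.1, 183, 4), (1.2, 125, 65), (1.3, 86, 39), (1.4, 59, 3), (1.5, 58, 2), (1.6, 46, 3)]
```

Request:
{"fn": "apply_moves", "kwargs": {
  "moves": [0.1,-0.03,-1.2,0,0,0,0.1,-0.03,-2.4,0,0,0,0.1,-0.03,-3.2,0,0,0,0.1,-0.03,-3.45,0,0,0,0.1,-0.03,-3.45,0,0,0,0.1,-0.03,-3.45,0,0,0]
}}

```text
clock: 15.35
tcp_pos: [0.6197, -0.0472, 0.1354]
orientation: [0.0, 0.8, 0.601, 0.0]
wrist_force: [-0.3, 0.0, -0.3]
finger_gap: -0.0
grip_force: 0.0
```

Request:
{"fn": "apply_moves", "kwargs": {
  "moves": [0.1,0.33,0,0,0,0,0.15,0.52,0,0,0,0,0.2,0.7,0,0,0,0,0.25,0.87,0,0,0,0,0.3,1.04,0,0,0,0,0.34,1.18,0,0,0,0,0.39,1.34,0,0,0,0,0.45,1.55,-0.14,0,0,0,0.51,1.77,-0.28,0,0,0,0.57,1.96,-0.44,0,0,0,0.62,2.15,-0.6,0,0,0,0.68,2.34,-0.64,0,0,0,0.74,2.53,-0.68,0,0,0,0.79,2.7,-0.68,0,0,0,0.84,2.88,-0.68,0,0,0,0.89,3.07,-0.68,0,0,0,0.89,3.07,-0.68,0,0,0,0.89,3.07,-0.68,0,0,0]
}}

```text
clock: 16.85
tcp_pos: [0.6422, 0.0303, 0.1173]
orientation: [0.0, 0.799, 0.601, 0.0]
wrist_force: [-0.3, -0.0, 0.3]
finger_gap: 0.0001
grip_force: 0.0
```

```bash
python3 -c "
from h import *
s=status.get_state();p=s['tcp_pos'];R=np.array([[.960,.279],[-.279,.960]])
print(p,R.T@(p[:2]-[.6008,-.1073]),s['wrist_force'])
print([(float(a),m,s) for a,m,s in press_handle()])"
```

```text
[0.6421661  0.03025979 0.11732638] [0.00133228 0.14359854] [-0.28618823 -0.01444761  0.2548868 ]
[(0.0, 165, 1), (0.1, 164, 7), (0.2, 161, 10), (0.3, 151, 17), (0.4, 99, 35), (0.5, 42, 8), (0.6, 46, 3), (0.7, 102, 32), (0.8, 122, 23), (0.9, 100, 44), (1.0, 72, 43), (1.1, 107, 61), (1.2, 124, 70), (1.3, 114, 68), (1.4, 108, 71), (1.5, 110, 64), (1.6, 113, 60)]
```

Request:
{"fn": "apply_moves", "kwargs": {
  "moves": [0,0,0,0,0,0,0,0,0,0,0,0,0,0,0,0,0,0,0,0,0,0,0,0,0,0,0,0,0,0]
}}

```text
clock: 17.32
tcp_pos: [0.6421, 0.0297, 0.1173]
orientation: [0.0, 0.8, 0.601, 0.0]
wrist_force: [-0.5, -0.1, -0.4]
finger_gap: -0.0001
grip_force: 0.0
```

```bash
python3 -c "
from h import *
print(status.get_state()['wrist_force'],[(float(a),m,s) for a,m,s in press_handle()][:8])"
```

```text
[-0.45027204 -0.09339101 -0.4191009 ] [(0.0, 160, 6), (0.1, 103, 32), (0.2, 46, 5), (0.3, 59, 4), (0.4, 82, 21), (0.5, 134, 18), (0.6, 149, 2), (0.7, 146, 2)]
```

It is falling slowly to the open rest by itself. I'll raise clear and check the end state.

Request:
{"fn": "apply_moves", "kwargs": {
  "moves": [0,0,0,0,0,0,0,0,0,0,0,0,0,0,0.5,0,0,0,0,0,2,0,0,0,0,0,3.5,0,0,0,0,0,5,0,0,0,0,0,6.5,0,0,0,0,0,7.5,0,0,0,0,0,7.5,0,0,0,0,0,7.5,0,0,0,0,0,7.5,0,0,0,0,0,7.5,0,0,0]
}}

```text
clock: 18.37
tcp_pos: [0.6414, 0.0299, 0.3029]
orientation: [-0.001, 0.799, 0.601, -0.001]
wrist_force: [-0.6, -0.1, 0.8]
finger_gap: -0.0
grip_force: 0.0
```

```bash
python3 -c "
from h import *
import pickle
c=vision.read_camera('scene');d=vision.read_camera('side');o=pickle.load(open('c0.pkl','rb'))
df=lambda x,n:cv2.absdiff(x['image'],o[n]['image']).max(2)
for x,n in((c,'scene'),(d,'side')):
    _,_,st,_=cv2.connectedComponentsWithStats((df(x,n)>40).astype(np.uint8));print(n,[list(map(int,r)) for r in st[1:] if r[4]>12])
a=c['image'][60:300,120:400];b=d['image'][150:390,170:410]
cv2.imwrite('pics/z.png',np.hstack([cv2.resize(a,(420,360)),cv2.resize(b,(360,360))]))
print([(float(a),m,s) for a,m,s in press_handle()][:4])"
```

```text
scene [[158, 0, 52, 49, 1374], [289, 0, 188, 128, 10105], [475, 0, 7, 5, 21], [470, 0, 17, 85, 320], [397, 34, 6, 27, 85], [411, 38, 22, 12, 175], [345, 77, 14, 26, 223], [368, 84, 7, 5, 27], [182, 94, 23, 22, 280], [297, 101, 14, 5, 48], [368, 103, 12, 8, 35], [230, 104, 54, 20, 583], [339, 112, 10, 4, 24], [90, 117, 110, 82, 2885], [230, 123, 97, 30, 1620], [58, 137, 25, 28, 243], [248, 157, 6, 9, 37]]
side [[253, 0, 61, 100, 3587], [65, 31, 4, 11, 14], [55, 43, 19, 29, 175], [0, 54, 4, 13, 18], [54, 71, 8, 8, 18], [74, 72, 5, 12, 20], [0, 76, 6, 5, 17], [77, 85, 4, 7, 13], [80, 93, 5, 16, 19], [280, 95, 2, 12, 16], [284, 95, 2, 12, 14], [12, 103, 9, 15, 37], [0, 110, 105, 91, 6174], [9, 174, 4, 8, 13], [268, 196, 10, 6, 38], [277, 219, 5, 10, 24], [0, 294, 82, 126, 6903], [277, 309, 7, 12, 16], [217, 347, 59, 73, 2491], [270, 350, 6, 18, 36]]
[(0.0, 56, 3), (0.1, 71, 4), (0.2, 109, 31), (0.3, 144, 24)]
```

View pics/z.png

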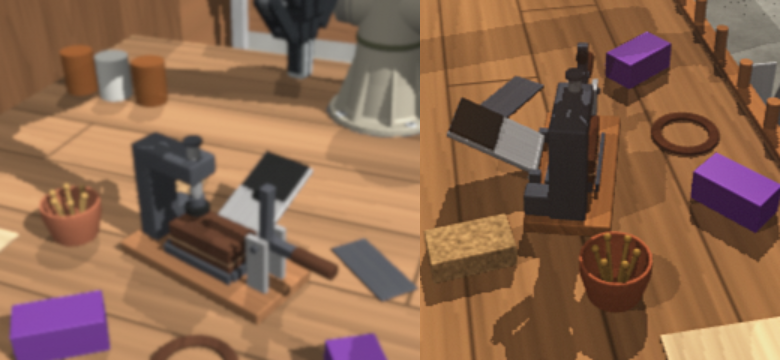

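The clamp is open (upright arm and level handle at (300,250)), the pedal and ram are up, and the block is in its nest. The bystanders haven't moved; the only image changes there look like arm shadows.

```bash
python3 -c "
from workcell import job
print(job.hand_in())"
```

```text
the job is handed in; nothing more can be done
None
```

I handed the job in: the clamp swung onto the block, the pedal was held at about 20 N for over 2 s and came fully up, and the clamp is back at open rest with the block in its nest and the bystanders unmoved, in about 18 s of the 56 s allowed.

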